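# Close and lock the filter hatch of the forge blower

### The arm

A 7-joint arm with a two-finger parallel gripper is mounted at the origin on the work surface. World frame = base frame: x ahead of the robot, y to its left, z up, the work surface at z = 0. Lengths are in m, angles in rad, forces in N, time in s.
With the tool pointing down it reaches from about 0.425 to 1.025 m from the base axis. Payload 9.4 kg.
Tool frame: the origin (TCP) lies at the very end of the fingers, on their centre line; the grasp point (between the pads) lies 19 mm behind it (manip.hold_point_z is the distance from the TCP to the grasp point, in m); z points along the fingers, y is the direction in which the jaws open and shut (so a half turn about z gives the same grasp; the last joint's range is limited). The gripper opens to 85 mm and grips with 20 to 120 N. Pads are 22 mm wide; open, the fingers measure 114 mm over their backs; the gripper's body (76 mm by 85 mm) begins 54 mm behind the grasp point. The pads swing forward as they close: fully open they stand 13 mm farther back than shut.
Start: joints at [-1.37, 0.599, -0.003, 1.599, 0.002, 0.943, -0.08], TCP at [0.199, 0.697, 0.231] pointing down, gripper open.
Joint ranges: [-2.57, 2.57], [-0.35, 1.97], [-1.29, 1.29], [0.11, 2.56], [-1.05, 4.19], [0.11, 1.86], [-2.63, 2.63]. Speed limits (rad/s): [2.22, 2.22, 3.01, 3.01, 3.14, 3.14, 3.14].

### API

Orientations are given as a unit quaternion [w, x, y, z].
In Python, from bench import manip gives the robot as it stands. Calls block until the motion is done:
- manip.move_to(position, orientation): joint-space move of the TCP to a pose.
- manip.servo_line(position, rotation=None, speed=0.15, stop_force=None): straight line of the TCP; rotation=None keeps the orientation; speed is the mean speed in m/s. With stop_force (N) it stops when the force on the tool has changed by that much, and returns True; else False.
- manip.goto_joints(angles): joint-space move.
- manip.command_gripper(opening): finger opening in m; the grip force is fixed at half the most; returns when the fingers have stopped.
- manip.dwell(seconds).
- manip.ik(position, orientation): joint angles nearest the present ones, or None.
- manip.get_obs(): the state.
- manip.capture(name): name is "scene" or "side" or "wrist"; returns a dict with "image" (400x640x3 uint8, red, green, blue), "fx", "fy", "cx", "cy" (pixels), "R" (3x3) and "t" (3): a world point X has camera coordinates R X + t; the wrist camera has in their place "hand_eye" (4x4, takes a point from camera to tool coordinates, whose origin is the TCP and whose axes are the flange's). Camera axes: x right, y down, z forward; pixel columns grow to the right and rows downward; lengths in m; the calibration is good to about 2 mm. A picture is of the moment at which its call begins: read the wrist's pose just before it. There is no depth.
A pose or a line that the arm cannot do raises manip.IKError and nothing moves.
- manip.hand_in(): hands the job in, once; it reports no verdict.
The state is a dict: "t": time; "q": joint angles; "qd": joint speeds; "joint_efforts": joint torques, N m; "tcp_pos": TCP position; "eef_rot": TCP orientation; "ft_force": force on the tool from outside, world axes, zero at the start; "wrist_torque": the same for the moment, N m; "grip_width": finger opening in m.
Only numpy, scipy, OpenCV 4.12 (cv2) and the standard library are available. Lean on these libraries where they do the work, as an engineer would, in place of code of your own. Each camera call takes 0.05 s, during which the arm holds its last target. There are 200 camera calls.

### The job

Swing the forge blower's filter hatch shut, then press the red quarter-turn fastener on it down and turn it ninety degrees clockwise until its cam catches, and let go so the hatch stays locked. Feel for how far the fastener has to go down and do not force it: about 15 newtons is plenty, and pushing on hard against its bottom stop damages the catch. Leave the other things on the bench where they are.

Things in the scene. Friction and masses are not known exactly. Their poses are not given: they have to be found in the camera images.
- blower: Fixed green filter box, 180 x 170 mm, 100 mm high. On its +y side the round blower casing (140 mm across) and dark motor, up to 145 mm high, 90 to 240 mm off the box's centre. Origin: centre of the box's underside, at bench height. x points to the hinge side, z up; the hatch's free edge is on the -x side.
- hatch (a joint): Hinge angle of the grey hatch on top of the box, rad: 0 = shut flat on the box (hard stop), grows as its free edge lifts; it starts half open. A stiff hinge: it stays where it is left and takes 3 to 8 N at the tab to move.
- hatch_hinge (a point): On the hinge axis at mid-width and mid-thickness of the hatch; x = +85 mm, z = 103 mm in the blower's frame. Turns with the hatch: x points along the hatch away from the tab, y is the hinge axis, z the hatch's outward normal. The hatch is 172 mm wide, 6 mm thick and reaches 170 mm from the axis.
- hatch_tab (a point): Middle of the upper face of the yellow push tab (60 mm wide, 30 mm deep) at the hatch's free edge, 182 mm from the hinge axis and 3 mm above the hatch's middle plane; same axes as hatch_hinge.
- head_flange (a point): On the fastener's axis, 100 mm from the hinge axis, at the upper face of its red round flange (60 mm across), 28 mm above the hatch's face when up. On it stands a wing to grip: 40 mm long, 12 mm thick, 26 mm high, white line on top; fingers opened 25 to 45 mm come down beside it onto the flange, to push. x: along the wing; z: outward from the hatch.
- fastener (a joint): Angle of the fastener, rad: 0 = unlocked, wing pointing from tab to hinge; grows clockwise seen from above; pi/2 = locked, wing parallel to the hinge (hard stop at 1.62). At pi/2, when let up, a notch catches its cross bar within 0.1 rad. Let go at a smaller angle it is not caught, but can be pressed again and turned further.
- plunger (a joint): How far the fastener is pressed in, m: 0 = up. Spring 4 N, rising 0.35 N per mm. With the hatch shut a slot keeps the cross bar from turning until pressed 3 to 17 mm: this differs each time, cannot be seen, only felt. A firm stop comes 2 mm after the bar clears the slot; near it the head turns easily. In the notch it comes up again by 4.5 mm.
- hammer: Loose forging hammer lying on the bench; leave alone. Origin: underside.
- brush: Loose brush lying on the bench; leave alone. Origin: underside.
- wrench: Loose steel wrench lying beside the blower; leave alone. Origin: underside.
- collar: Loose steel collar ring, 48 mm across, 14 mm high, beside the blower; leave alone. Origin: underside.
- bar_stock: Loose dark steel bar, 180 x 16 x 16 mm, behind the blower; leave alone. Origin: underside.
- paste_can: Loose blue can, 66 mm across, 85 mm high; leave alone. Origin: underside.
- bending_fork: Loose dark bending fork: 80 x 50 mm block with two upright pins, 67 mm high; leave alone. Origin: underside.

How it is judged:
On the way, in this order (a step that is already met when the one before it is completed fails the run):
1. the hatch is shut with the fastener still unlocked (value of joint hatch below 0.04 rad and value of joint fastener below 0.3 rad), for 0.2 s.
2. the fastener is turned a quarter turn with the hatch shut (value of joint hatch below 0.04 rad and value of joint fastener above 1.4 rad), for 0.2 s.
At the end, for the whole second after the job is handed in: The hatch is shut (within 0.04 rad) and the fastener stands caught at a quarter turn (more than 1.4 rad), at rest and let go (all of step 2 and velocity of joint fastener between -0.1 and 0.1 rad/s); the robot touches nothing.
It fails at once if the fastener's cross bar is forced against its catch with more than 35 N (contact force between fastener_c0 and anything else above 35 N).
It fails at once if another thing on the bench is moved more than 20 mm (distance of any of hammer, brush, wrench, collar, bar_stock, paste_can, bending_fork from where it was at the start of the episode above 0.02 m).
It also fails if it takes over 64 s, if anything falls off the work surface, if the arm or the gripper's body presses on something with over 40 N, if the wrist force passes 120 N, or if a joint passes its speed limit or range.

## Working session

There is one attempt and no reset: what is moved stays moved. The work goes in short steps, each a Python script; the robot and the scene stay as the last script left them, time stands still between calls to the robot, and variables do not carry over. Pictures are saved under pics/ and viewed, about 8 in all and at most 12, crops included, and the job is handed in when it is done.

```bash
ls; mkdir -p pics; python3 - <<'E'
from bench import manip
import cv2,numpy as np,pickle
o=manip.get_obs();print(o)
d={}
for n in("scene","side"):
    c=manip.capture(n);d[n]=c;cv2.imwrite(f"pics/{n}0.png",c["image"][:,:,::-1])
    print(n,c["fx"],c["cx"],c["cy"],-c["R"].T@c["t"])
pickle.dump(d,open("d0.pkl","wb"))
E
```

```text
pics
{'t': 0.0, 'q': array([-1.36969584,  0.60016707, -0.00253156,  1.60012078,  0.00180366,
        0.942902  , -0.0798017 ]), 'qd': array([-0.00046419, -0.00077775,  0.00125284,  0.00072991,  0.00028711,
        0.00162218,  0.00095845]), 'joint_efforts': array([ 8.23668834e-04, -7.76460600e+01,  1.56487841e+00, -2.57988185e+01,
        1.22910787e-02,  9.59463883e-03,  2.10387697e-05]), 'tcp_pos': array([0.19871997, 0.69674611, 0.23039008]), 'eef_rot': array([-3.30196093e-05,  1.38429576e-01,  9.90371959e-01, -7.96920867e-04]), 'ft_force': array([ 0.77555163,  0.39549886, -0.81014539]), 'wrist_torque': array([ 0.03648815,  0.02147134, -0.03338903]), 'grip_width': 0.08507677270692422}
scene 465.7814772166773 319.68879848149476 199.06161004188243 [1.27864854 0.28715521 1.34535528]
side 474.1528925332753 321.7037794932103 198.16253038154247 [ 0.02256338 -1.22239741  0.96549922]
```

View pics/scene0.png

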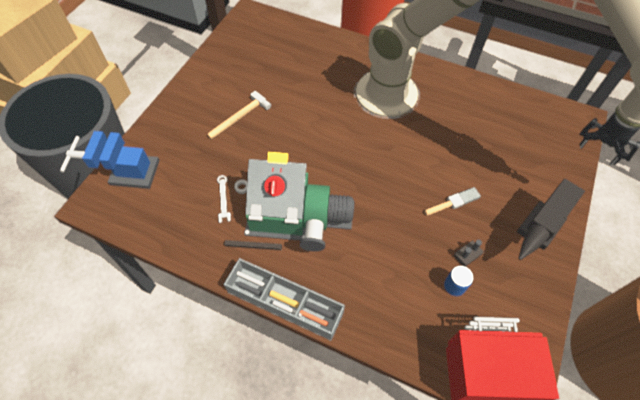

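View pics/side0.png

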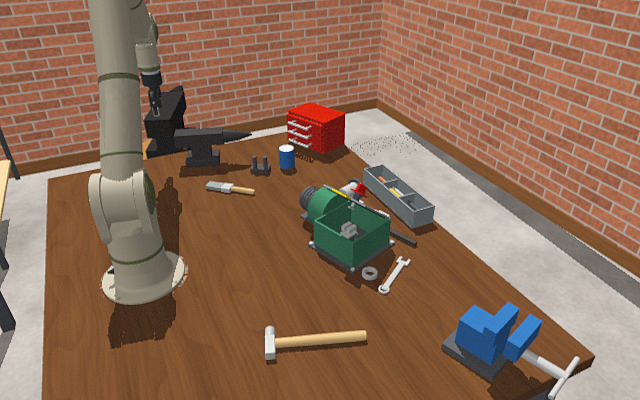

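```bash
python3 - <<'E'
import cv2,pickle,numpy as np
d=pickle.load(open("d0.pkl","rb"))
a=d["scene"]["image"][140:260,220:370,::-1];b=d["side"]["image"][170:280,290:430,::-1]
a=cv2.resize(a,(600,480));b=cv2.resize(b,(560,440))
cv2.imwrite("pics/cs.png",a);cv2.imwrite("pics/cb.png",b)
E
```

```text
(no output)
```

View pics/cs.png

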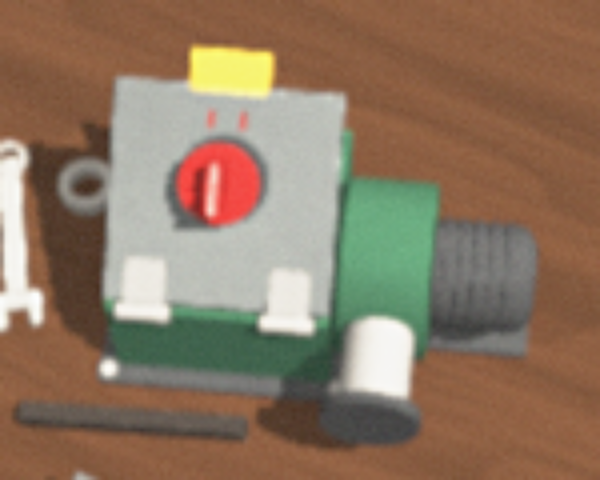

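View pics/cb.png

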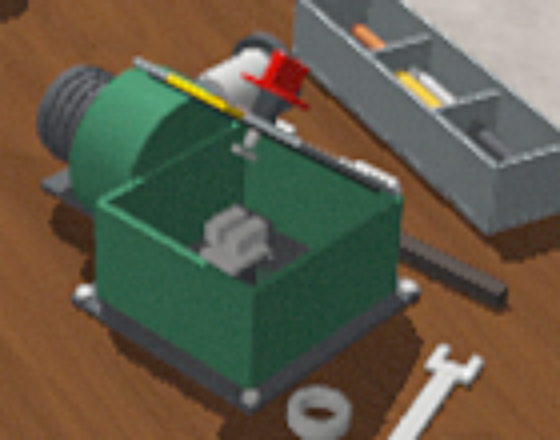

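```bash
cat >geo.py <<'E'
import numpy as np
from scipy.optimize import least_squares
def proj(c,X):
    p=np.asarray(X)@c["R"].T+c["t"]; return np.stack([c["fx"]*p[...,0]/p[...,2]+c["cx"],c["fy"]*p[...,1]/p[...,2]+c["cy"]],-1)
def world(p,X): # blower frame->world, p=x,y,yaw
    X=np.asarray(X,float);c,s=np.cos(p[2]),np.sin(p[2]);return X@np.array([[c,s,0],[-s,c,0],[0,0,1]])+[p[0],p[1],0]
def hatch(a,X): # hinge frame ->blower frame
    X=np.asarray(X,float);c,s=np.cos(a),np.sin(a) # -x lifts
    return X@np.array([[c,0,-s],[0,1,0],[s,0,c]])+[.085,0,.103]
E
python3 - <<'E'
import pickle;from geo import *
d=pickle.load(open("d0.pkl","rb"))
S=np.array([220,140]);B=np.array([290,170])
bx=[[-.09,-.085,.1],[-.09,.085,.1],[.09,-.085,.1]]
bp=np.array([[255,287],[100,202],[400,197]])/4+B
# hatch: hinge corners, free corners, tab centre (scene)
hx=[[-.17,-.086,.003],[-.17,.086,.003],[-.182,0,.003],[-.1,0,.031]]
hs=np.array([[117,78],[345,95],[231,71],[217,184]])/4+S
hbx=[[-.17,.086,0],[-.182,0,0]];hb=np.array([[137,62],[205,96]])/4+B
f=lambda p:np.r_[(proj(d["side"],world(p,bx))-bp).ravel(),(proj(d["scene"],world(p,hatch(p[3],hx)))-hs).ravel(),(proj(d["side"],world(p,hatch(p[3],hbx)))-hb).ravel()]
r=least_squares(f,[.7,-.1,0,.7],loss="soft_l1");print(r.x,f(r.x).round(1))
for a in(r.x[3],0):print(world(r.x,hatch(a,[[-.182,0,.003],[-.1,0,.031],[0,0,0]])))
E
```

```text
[ 0.63978829 -0.13811587  0.34293865  0.68184967] [-0.5  0.9 -1.7 -0.7  0.7 -1.3 -1.   0.2 -0.5  0.4 -0.6  0.2 -0.1  0.4
 -1.8 -0.5 -0.6  0.2]
[[ 0.58854125 -0.15641346  0.22003112]
 [ 0.66511843 -0.12907183  0.19009168]
 [ 0.71983879 -0.10953411  0.103     ]]
[[ 0.54843654 -0.17073271  0.106     ]
 [ 0.62566173 -0.14315971  0.134     ]
 [ 0.71983879 -0.10953411  0.103     ]]
```

```bash
cat >>geo.py <<'E'
from scipy.spatial.transform import Rotation as Rot
P=[0.6398,-0.1381,0.3429]
def pose(p,a,pt,turn=0):
    """tool pointing against the hatch normal at hinge-frame point pt; turn: clockwise from above, jaw axis along hinge at 0"""
    Rb=Rot.from_euler('z',p[2])*Rot.from_euler('y',a)*Rot.from_euler('z',-turn)*Rot.from_matrix(np.array([[-1,0,0],[0,1,0],[0,0,-1.]]))
    return world(p,hatch(a,pt)),Rb.as_quat(scalar_first=True)
E
python3 - <<'E'
from geo import *;from bench import manip
for a in(.68,.4,.2,0): 
    for h in (.06,0):
        q=manip.ik(*pose(P,a,[-.182,0,.003+h]));print(a,h,pose(P,a,[-.182,0,.003+h])[0].round(3),None if q is None else np.round(q,2))
for t in(0,-np.pi/2,np.pi/2,-np.pi):print(t,manip.ik(*pose(P,0,[-.1,0,.031],t)))
E
```

```text
0.68 0.06 [ 0.624 -0.144  0.266] [ 0.03  0.76 -0.02  1.37  0.24  1.66  1.87]
0.68 0 [ 0.588 -0.156  0.22 ] [ 0.05  0.75 -0.02  1.5   0.25  1.53  1.85]
0.4 0.06 [ 0.585 -0.158  0.232] [0.03 0.61 0.08 1.65 0.13 1.24 1.96]
0.4 0 [ 0.563 -0.165  0.177] [0.07 0.65 0.03 1.75 0.17 1.12 1.92]
0.2 0.06 [ 0.564 -0.165  0.201] [0.09 0.54 0.07 1.84 0.07 0.94 2.02]
0.2 0 [ 0.552 -0.169  0.142] [ 0.15  0.6  -0.01  1.9   0.14  0.82  1.95]
0 0.06 [ 0.548 -0.171  0.166] [ 0.23  0.5  -0.04  2.01  0.03  0.63  2.09]
0 0 [ 0.548 -0.171  0.106] [ 0.32  0.59 -0.17  2.04  0.19  0.52  1.92]
0 [ 0.21147021  0.61441038 -0.11362699  1.8746118   0.10703287  0.65838998
  1.94740586]
-1.5707963267948966 [-0.47582513  0.90958926  1.10876237  1.91855375 -0.99622413  1.00031987
 -1.68991304]
1.5707963267948966 [-0.02354008  0.62539557  0.24541791  1.89072444 -0.23617657  0.65337784
  0.70851963]
-3.141592653589793 [-0.23706568  0.68863001  0.59471885  1.90463249 -0.56874616  0.72226291
 -0.53646337]
```

```bash
python3 - <<'E'
from geo import *;from bench import manip;import cv2,pickle
o=manip.get_obs();p=o["tcp_pos"]
manip.servo_line([p[0],p[1],.38],speed=.25)
manip.command_gripper(0.0)
manip.move_to(*pose(P,.68,[-.182,0,.003+.09]))
c=manip.capture("scene");cv2.imwrite("pics/s1.png",cv2.resize(c["image"][100:260,200:400,::-1],(800,640))[:600])
print(manip.get_obs()["t"],manip.get_obs()["ft_force"])
q=pose(P,.68,[-.182,0,.003-.02])
print(manip.servo_line(q[0],q[1],speed=.05,stop_force=3))
o=manip.get_obs();X=world([0,0,-P[2]],o["tcp_pos"]-[P[0],P[1],0]);print(o["t"],o["tcp_pos"],X,o["ft_force"],q[0])
v=Rot.from_euler('y',-.68).apply(X-[.085,0,.103]);print("in hatch frame",v)
E
```

```text
4.975 [-0.06578911  0.83473435 -0.5071981 ]
True
6.55 [ 0.58874893 -0.15614749  0.22049917] [-5.41469781e-02  1.67540859e-04  2.20499170e-01] [ 0.00432926 -0.39648034  0.66608705] [ 0.57650488 -0.16069656  0.20422159]
in hatch frame [-1.82079553e-01  1.67540859e-04  3.86950031e-03]
```

View pics/s1.png

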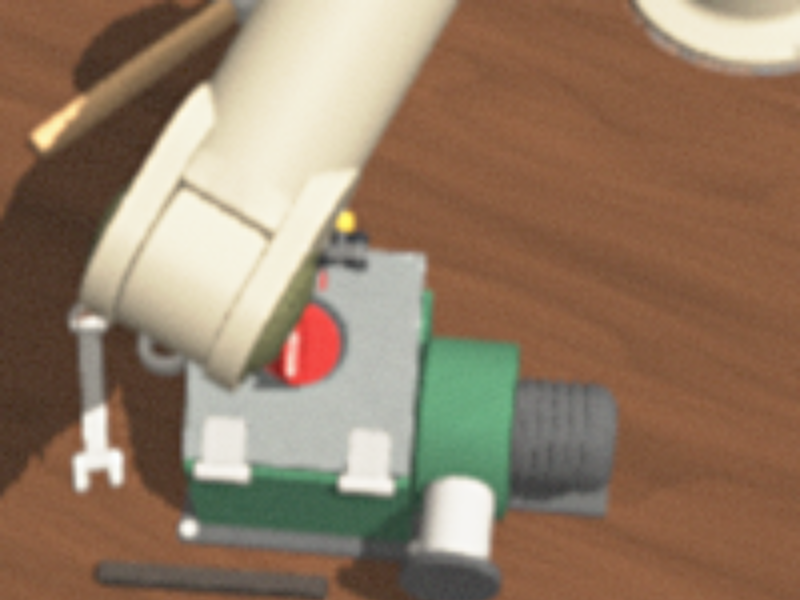

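Picture: the closed gripper hangs over the tab (visible left of the tab tip, crop 345,240); contact came within 1 mm of the estimate. Now the arc to shut.

```bash
python3 - <<'E'
from geo import *;from bench import manip;import cv2
def rep(s):
    o=manip.get_obs();X=world([0,0,-P[2]],o["tcp_pos"]-[P[0],P[1],0]);print(s,round(o["t"],2),X.round(4),o["ft_force"].round(1))
for a in np.arange(.6,-.01,-.1):
    q=pose(P,a,[-.182,0,.001]);h=manip.servo_line(q[0],q[1],speed=.06,stop_force=22);rep((round(a,2),h))
    if h:break
q=pose(P,0,[-.182,0,-.010]);print(manip.servo_line(q[0],q[1],speed=.02,stop_force=14));rep("end");manip.dwell(.2);rep("d")
q=pose(P,0,[-.182,0,.15]);manip.servo_line(q[0],q[1],speed=.2)
q=pose(P,0,[-.135,0,.19]);manip.move_to(*q);manip.command_gripper(.04)
import pickle;o=manip.get_obs();c=manip.capture("wrist");pickle.dump((o,c),open("w.pkl","wb"));cv2.imwrite("pics/w1.png",c["image"][:,:,::-1]);rep("")
E
```

```text
(np.float64(0.6), False) 7.0 [-0.0648 -0.      0.2069] [ 0.3  0.5 -0.1]
(np.float64(0.5), False) 7.45 [-0.0743  0.      0.1913] [-0.  -0.   0.4]
(np.float64(0.4), False) 7.9 [-8.220e-02  1.000e-04  1.749e-01] [ 0.1 -0.6 -0.3]
(np.float64(0.3), False) 8.35 [-0.0885  0.      0.1578] [-0.5  0.   0.5]
(np.float64(0.2), False) 8.8 [-9.310e-02  1.000e-04  1.403e-01] [ 0.   0.6 -0.6]
(np.float64(0.1), False) 9.25 [-0.0959  0.      0.1223] [0.2 0.2 0.7]
(np.float64(0.0), True) 9.59 [-0.0948  0.      0.106 ] [-1.4  2.3 11.8]
True
end 9.81 [-0.0948  0.      0.1061] [-0.8  1.1  8.3]
d 10.01 [-9.470e-02  1.000e-04  1.061e-01] [-0.8  0.9  8.3]
 11.78 [-5.020e-02 -1.000e-04  2.929e-01] [ 0.6 -0.6  0.4]
```

View pics/w1.png

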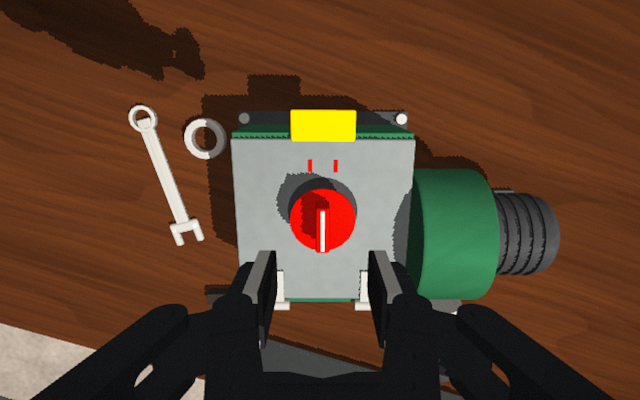

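Picture: the hatch lies shut, red flange centred near (323,219), wing's white line (323,210)–(323,252), wing parallel to the hatch's sides. Cast rays to check the position.

```bash
python3 - <<'E'
from geo import *;import pickle,cv2
o,c=pickle.load(open("w.pkl","rb"));im=c["image"].astype(int)
R=Rot.from_quat(o["eef_rot"],scalar_first=True).as_matrix();H=c["hand_eye"]
def ray(u,z):
    d=R@H[:3,:3]@[(u[0]-c["cx"])/c["fx"],(u[1]-c["cy"])/c["fy"],1];t=R@H[:3,3]+o["tcp_pos"]
    X=t+d*(z-t[2])/d[2];return world([0,0,-P[2]],X-[P[0],P[1],0]).round(4)
sub=np.zeros(im.shape[:2],bool);sub[180:260,280:365]=1
w=(im.min(2)>190)&sub
y,x=np.nonzero(w);print("line",len(x),x.min(),x.max(),y.min(),y.max(),ray((x.mean(),y.mean()),.16),ray((x[y<y.min()+4].mean(),y.min()),.16),ray((x[y>y.max()-4].mean(),y.max()),.16))
m=((im[...,0]>150)&(im[...,1]<60)&sub)|w
cn=max(cv2.findContours(m.astype(np.uint8),0,2)[0],key=cv2.contourArea);e,r=cv2.minEnclosingCircle(cn);print("flange",e,r,ray(e,.134))
for u in((233,139),(414,139),(291,110),(356,110)):print(ray(u,.106))
E
```

```text
line 140 321 324 211 251 [-0.0141  0.0014  0.16  ] [-0.0306  0.0016  0.16  ] [0.0052 0.0012 0.16  ]
flange (322.1861572265625, 218.9574432373047) 32.565826416015625 [-0.0143  0.0014  0.134 ]
[-0.0825 -0.0807  0.106 ]
[-0.0824  0.086   0.106 ]
[-0.1084 -0.0266  0.106 ]
[-0.1083  0.0319  0.106 ]
```

```bash
cat >>geo.py <<'E'
F=[-.0995,.0014]
def rep(s):
    from bench import manip
    f=[]
    for _ in range(4):
        o=manip.get_obs();f.append(np.r_[o["ft_force"],o["wrist_torque"][2]]);manip.dwell(.02)
    f=np.mean(f,0);print(s,round(o["t"],2),"z",o["tcp_pos"][2].round(4),"F",f.round(2),"g",round(o["grip_width"],4));return f
def at(z,turn=0):
    return pose(P,0,[F[0],F[1],z-.103],turn)
E
python3 - <<'E'
from geo import *;from bench import manip
manip.move_to(*at(.20));manip.command_gripper(.032);rep("above")
manip.servo_line(at(.155)[0],speed=.1)
print(manip.servo_line(at(.118)[0],speed=.02,stop_force=2.5));rep("flange")
z=manip.get_obs()["tcp_pos"][2]
manip.servo_line(at(z+.006)[0],speed=.05);rep("up")
manip.command_gripper(0.0);rep("grip")
E
```

```text
above 12.56 z 0.2018 F [ 0.04  0.09  0.39 -0.02] g 0.0324
True
flange 14.37 z 0.1316 F [ 0.5  -0.3   3.73  0.03] g 0.0323
up 14.71 z 0.1377 F [ 0.3  -0.23  0.    0.  ] g 0.032
grip 15.08 z 0.1378 F [ 0.4  -3.36  0.91 -0.03] g 0.0109
```

```bash
python3 - <<'E'
from geo import *;from bench import manip
z=.1378;prev=None;H=[]
for i in range(48):
    z-=.0006 if H else .001
    h=manip.servo_line(at(z)[0],speed=.012,stop_force=6)
    f=rep(h);H.append((manip.get_obs()["tcp_pos"][2],f[2]))
    if h or f[2]>14: break
    if len(H)>5 and f[2]-np.median([x[1] for x in H[-5:-1]])>2.2 and f[2]>6.5: break
E
```

```text
False 15.4 z 0.137 F [ 0.27 -5.5   3.12 -0.02] g 0.0107
False 15.72 z 0.1364 F [ 0.68 -5.37  3.48 -0.02] g 0.0107
False 16.03 z 0.1359 F [ 0.48 -5.61  3.36  0.01] g 0.0108
False 16.35 z 0.1353 F [ 0.25 -5.04  3.42 -0.02] g 0.0107
False 16.67 z 0.1347 F [ 0.22 -5.04  4.27  0.  ] g 0.0107
False 16.98 z 0.1341 F [ 0.2  -5.36  3.79 -0.02] g 0.011
False 17.3 z 0.1335 F [ 0.07 -5.29  4.69 -0.03] g 0.0107
False 17.62 z 0.133 F [ 0.08 -5.29  4.51 -0.02] g 0.0106
False 17.93 z 0.1324 F [ 0.02 -5.26  5.04  0.01] g 0.0106
False 18.25 z 0.1318 F [-0.57 -5.38  5.21 -0.01] g 0.0109
False 18.57 z 0.1312 F [-0.49 -4.94  4.77 -0.02] g 0.0109
False 18.88 z 0.1306 F [-0.47 -5.28  5.54 -0.  ] g 0.0106
False 19.2 z 0.13 F [-0.25 -5.41  5.95  0.  ] g 0.0108
False 19.52 z 0.1295 F [-0.13 -4.94  6.07 -0.01] g 0.0106
False 19.83 z 0.1289 F [-0.49 -5.09  6.08 -0.01] g 0.0105
False 20.15 z 0.1283 F [ 0.02 -5.54  6.46 -0.02] g 0.011
False 20.47 z 0.1278 F [-0.44 -5.48  6.44 -0.01] g 0.0107
False 20.78 z 0.1272 F [-0.41 -4.75  6.97  0.  ] g 0.0105
False 21.1 z 0.1266 F [-0.51 -4.83  6.77 -0.02] g 0.0106
False 21.42 z 0.126 F [-1.   -5.19  7.01  0.01] g 0.0107
False 21.73 z 0.1255 F [-0.5  -4.33  7.37 -0.01] g 0.0104
False 22.05 z 0.1249 F [-0.68 -5.04  7.23 -0.02] g 0.0107
False 22.37 z 0.1243 F [-0.81 -5.48  7.51 -0.02] g 0.0107
False 22.68 z 0.1237 F [-0.9  -4.66  8.35  0.01] g 0.0104
False 23.0 z 0.1231 F [-0.44 -4.77  8.24 -0.01] g 0.0106
False 23.32 z 0.1225 F [-1.03 -4.92  7.89 -0.03] g 0.0108
False 23.63 z 0.1222 F [-1.67 -4.71 11.13 -0.02] g 0.0108
```

Stop felt at z = 0.1222 (spring slope 0.37 N/mm up to there). Back off 0.6 mm and turn in steps, watching the torque.

```bash
python3 - <<'E'
from geo import *;from bench import manip
import time
manip.servo_line(at(.1228)[0],speed=.01);f0=rep("off")
for t in [.08,.16,.3,.45,.6,.75,.9,1.05,1.2,1.35,1.45,1.52,1.57]:
    q=at(.1228,t);h=manip.servo_line(q[0],q[1],speed=.02,stop_force=15);f=rep((t,h))
    if h or abs(f[3]-f0[3])>.3 or f[2]>18:break
print(manip.get_obs()["q"].round(2),manip.get_obs()["eef_rot"],at(.1228,t)[1])
E
```

```text
off 24.01 z 0.1236 F [-1.04 -4.86  7.99  0.01] g 0.0109
(0.08, False) 24.32 z 0.1235 F [-0.63 -4.97  7.78 -0.01] g 0.0106
(0.16, False) 24.64 z 0.1235 F [-0.89 -4.93  7.6  -0.04] g 0.0105
(0.3, False) 25.0 z 0.1235 F [-1.12 -4.47  8.13 -0.03] g 0.0111
(0.45, False) 25.37 z 0.1235 F [-1.12 -5.2   8.11 -0.04] g 0.0105
(0.6, False) 25.73 z 0.1235 F [-0.97 -4.42  8.28 -0.05] g 0.0111
(0.75, False) 26.1 z 0.1235 F [-0.97 -4.63  8.3  -0.04] g 0.0108
(0.9, False) 26.47 z 0.1235 F [-0.95 -4.83  8.24 -0.05] g 0.0109
(1.05, False) 26.83 z 0.1235 F [-0.79 -4.72  8.05 -0.06] g 0.0106
(1.2, False) 27.2 z 0.1235 F [-0.3  -4.34  8.21 -0.05] g 0.0106
(1.35, False) 27.57 z 0.1235 F [-1.   -4.71  8.3  -0.02] g 0.011
(1.45, False) 27.88 z 0.1235 F [-0.82 -4.47  8.01 -0.02] g 0.0105
(1.52, False) 28.2 z 0.1235 F [-0.45 -4.31  8.25 -0.05] g 0.0108
(1.57, False) 28.52 z 0.1235 F [-0.59 -4.59  7.66 -0.03] g 0.0108
[-0.19  0.68  0.52  1.91 -0.52  0.68  0.98] [1.00135564e-03 5.76020454e-01 8.17434656e-01 1.30499236e-04] [0.         0.57577359 0.81760918 0.        ]
```

```bash
python3 - <<'E'
from geo import *;from bench import manip
z=.1228
for i in range(10):
    z+=.0007;h=manip.servo_line(at(z)[0],speed=.012,stop_force=10);f=rep(h)
    if f[2]<2.5:break
E
```

```text
False 28.83 z 0.1242 F [-0.83 -4.35  7.72 -0.04] g 0.0107
False 29.15 z 0.1249 F [-0.15 -4.14  7.39 -0.03] g 0.0109
False 29.47 z 0.1256 F [-0.13 -4.46  7.33 -0.  ] g 0.0109
False 29.78 z 0.1263 F [ 0.3  -4.53  6.83 -0.03] g 0.0105
False 30.1 z 0.1267 F [ 0.53 -4.62  5.04 -0.01] g 0.0109
False 30.42 z 0.1268 F [ 1.67 -6.03 -0.83 -0.05] g 0.0111
```

The spring force vanished 4.5 mm above the stop, so the bar sits in the notch. Release and look.

```bash
python3 - <<'E'
from geo import *;from bench import manip;import cv2
manip.command_gripper(.036);rep("open")
manip.servo_line(at(.175)[0],speed=.08);rep("up")
q=pose(P,0,[-.135,0,.19]);manip.servo_line(q[0],speed=.15)
c=manip.capture("wrist");cv2.imwrite("pics/w2.png",c["image"][:,:,::-1])
c=manip.capture("side");cv2.imwrite("pics/side2.png",cv2.resize(c["image"][170:280,290:430,::-1],(560,440)));rep("end")
E
```

```text
open 30.85 z 0.1268 F [-0.   -0.06 -0.28 -0.  ] g 0.0362
up 31.67 z 0.1746 F [-0.18 -0.07 -0.46  0.02] g 0.0364
end 32.81 z 0.292 F [-0.6  -0.01 -0.65 -0.  ] g 0.0359
```

View pics/w2.png

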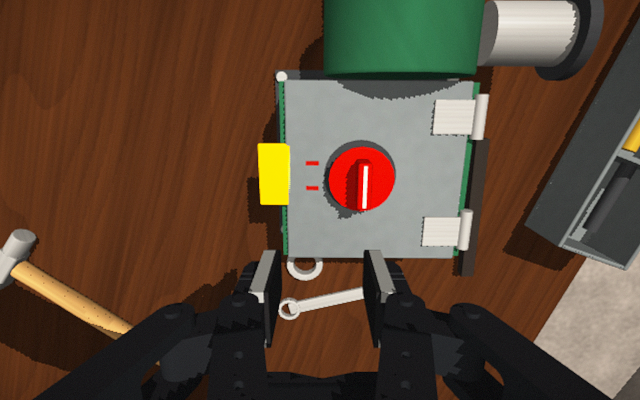

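View pics/side2.png

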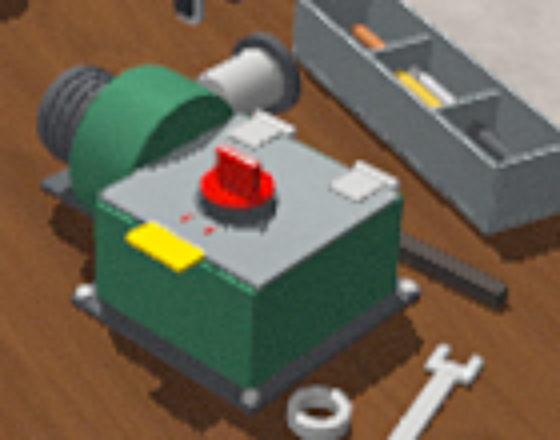

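Both pictures show the hatch flat on the box. The wing (white line at (364,165)–(363,208) in the wrist view) stands parallel to the hinge, the head is partly depressed, and the collar, wrench and bar have not moved. Handing in.

```bash
python3 -c "
from bench import manip
manip.hand_in()"
```

```text
the job is handed in; nothing more can be done
```

The hatch is shut and the fastener is locked a quarter turn clockwise. I handed the job in at about 33 s of the 64 s allowed; no verdict is reported.

- **Hatch:** I pushed it down by the tab until it met its stop at about 12 N. The contact height (106 mm) matched a fully shut hatch.
- **Pressing:** I gripped the wing and pressed slowly. The force rose along the spring to about 8 N, then I felt the stop at 11 N, about 15 mm in. I backed off about 1 mm.
- **Turning:** It turned to 1.57 rad with no more than about 0.06 N m of torque. When I let it up, the load vanished 4.5 mm above the stop, as it should in the notch.
- **Last checks:** After I let go, the pictures showed the hatch flat and the wing parallel to the hinge. The collar, wrench and bar beside the blower looked unmoved. I didn't check the brush, can and fork again, and saw only part of the hammer, but the arm never went near any of them. The force on the tool read about zero.

No check failed. The only oddity was a steady 5 N sideways load while gripping, from the grip being slightly off-centre; it went away on release.

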